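# Reset the sloped bobbin rack for the next batch of bobbins

### The job

First clear the bobbin rack: put every leftover cardboard core from its saddles into the grey scrap box. Then lay the straightedge on the rack's narrow front ledge, flush against the vertical face and with its ends level with the rack's ends, so that it is the end stop; only after that lay every orange bobbin in a saddle of its own on the sloping rails, each with its lower end up against the straightedge. Leave the yarn packages, the bottle and the mug where they stand.

Things in the scene. Friction and masses are not known exactly. Their poses are not given: they have to be found in the camera images.
- rack: Bobbin rack, fixed: a grey wedge 320 mm wide whose sloping top carries four saddles (pairs of steel rails). Origin under it on the bench, x away from the robot and up the slope, y along its width. On its low side, towards the robot: a narrow ledge 30 mm high and 30 mm deep (x -105 to -75 mm), and behind it a vertical face (x = -75 mm, height 30 to 44 mm), above which the deck slopes up.
- deck: The sloping deck of the rack: origin at the middle of its low front edge (top of the vertical face), x up the slope (15 degrees), y to the left, z square to the slope. 150 mm long, 320 mm wide.
- bar_seat (a point): Where the centre of the straightedge is when it lies on the ledge, flush against the vertical face, its ends level with the rack's ends; axes as the rack's (the straightedge runs along y). 50 mm above the bench.
- bar: The straightedge: a plain aluminium bar of square section, 40 x 40 x 320 mm, 0.45 kg, at first lying on the bench between robot and rack. Origin at its centre, x along its length. Grip it across 40 mm; once on the ledge it stands 26 mm above the front edge of the deck.
- scrap: Grey open plastic scrap box, fixed, 200 (x) x 170 (y) x 70 mm high, walls 5 mm, on the right of the bench. Origin at the centre of its underside.
- saddle0 (a point): Saddle 0 (0 to 3 from right to left, 88 mm apart): where the centre of an orange bobbin is when it lies here with its lower end against the straightedge. x runs up the 15 degree slope along the rails, y left, z square to the slope; 35 mm above the deck. The rails are 8 mm round bars, centres 30 mm apart, tops 18 mm above the deck, from x = -32 to 41 mm; they carry the barrel between the flanges.
- saddle1 (a point): Saddle 1 (0 to 3 from right to left, 88 mm apart): where the centre of an orange bobbin is when it lies here with its lower end against the straightedge. x runs up the 15 degree slope along the rails, y left, z square to the slope; 35 mm above the deck. The rails are 8 mm round bars, centres 30 mm apart, tops 18 mm above the deck, from x = -32 to 41 mm; they carry the barrel between the flanges.
- saddle2 (a point): Saddle 2 (0 to 3 from right to left, 88 mm apart): where the centre of an orange bobbin is when it lies here with its lower end against the straightedge. x runs up the 15 degree slope along the rails, y left, z square to the slope; 35 mm above the deck. The rails are 8 mm round bars, centres 30 mm apart, tops 18 mm above the deck, from x = -32 to 41 mm; they carry the barrel between the flanges.
- saddle3 (a point): Saddle 3 (0 to 3 from right to left, 88 mm apart): where the centre of an orange bobbin is when it lies here with its lower end against the straightedge. x runs up the 15 degree slope along the rails, y left, z square to the slope; 35 mm above the deck. The rails are 8 mm round bars, centres 30 mm apart, tops 18 mm above the deck, from x = -32 to 41 mm; they carry the barrel between the flanges.
- bobbin0: Orange plastic bobbin lying on the bench: a round barrel 44 mm in diameter with a square flange 54 x 54 x 8 mm at each end, 120 mm long over all, about 90 g. Origin at its centre, x along its axis (both ends alike). Grip it across the barrel between the flanges. May be absent (None).
- bobbin1: Orange plastic bobbin lying on the bench: a round barrel 44 mm in diameter with a square flange 54 x 54 x 8 mm at each end, 120 mm long over all, about 90 g. Origin at its centre, x along its axis (both ends alike). Grip it across the barrel between the flanges. May be absent (None).
- bobbin2: Orange plastic bobbin lying on the bench: a round barrel 44 mm in diameter with a square flange 54 x 54 x 8 mm at each end, 120 mm long over all, about 90 g. Origin at its centre, x along its axis (both ends alike). Grip it across the barrel between the flanges. May be absent (None).
- core0: Leftover cardboard core, a thin open tube 100 mm long, 32 mm outside diameter, 40 g, lying in a saddle of the rack at the start. Origin at its centre, x along its axis. May be absent (None).
- core1: Leftover cardboard core, a thin open tube 100 mm long, 32 mm outside diameter, 40 g, lying in a saddle of the rack at the start. Origin at its centre, x along its axis. May be absent (None).
- core2: Leftover cardboard core, a thin open tube 100 mm long, 32 mm outside diameter, 40 g, lying in a saddle of the rack at the start. Origin at its centre, x along its axis. May be absent (None).
- core3: Leftover cardboard core, a thin open tube 100 mm long, 32 mm outside diameter, 40 g, lying in a saddle of the rack at the start. Origin at its centre, x along its axis. May be absent (None).
- package0: Bystander: full squat yarn package standing on end, grey, 100 mm diameter, 80 mm high; origin under it.
- package1: Bystander: another full yarn package standing on end, 100 mm diameter, 80 mm high; origin under it.
- cleaner: Bystander: white bottle, 60 mm diameter, 160 mm high; origin under it.
- mug: Bystander: white mug, 80 mm diameter, 90 mm high; origin under it.

How it is judged:
On the way, in this order (a step that is already met when the one before it is completed fails the run):
1. every leftover core is in the scrap box (x of core0 in the frame of scrap between -0.097 and 0.097 m and y of core0 in the frame of scrap between -0.082 and 0.082 m and z of each of core0, core1, core2, core3 in the frame of scrap below 0.065 m and x of core1 in the frame of scrap between -0.097 and 0.097 m and y of core1 in the frame of scrap between -0.082 and 0.082 m and x of core2 in the frame of scrap between -0.097 and 0.097 m and y of core2 in the frame of scrap between -0.082 and 0.082 m and x of core3 in the frame of scrap between -0.097 and 0.097 m and y of core3 in the frame of scrap between -0.082 and 0.082 m), for 0.2 s.
2. the straightedge lies on the ledge, flush against the rack's face (x of bar in the frame of bar_seat between -0.004 and 0.004 m and y of bar in the frame of bar_seat between -0.015 and 0.015 m and z of bar in the frame of bar_seat between -0.004 and 0.004 m and angle between the x axis of bar and the y axis of rack, either way round below 0.025 rad), for 0.3 s.
3. every orange bobbin lies in a saddle of its own, lower end against the straightedge (all of step 2 and ((x of bobbin0 in the frame of saddle0 between -0.006 and 0.008 m and y of bobbin0 in the frame of saddle0 between -0.006 and 0.006 m and z of bobbin0 in the frame of saddle0 between -0.005 and 0.005 m and angle between the x axis of bobbin0 and the x axis of deck, either way round below 0.07 rad) or (x of bobbin0 in the frame of saddle1 between -0.006 and 0.008 m and y of bobbin0 in the frame of saddle1 between -0.006 and 0.006 m and z of bobbin0 in the frame of saddle1 between -0.005 and 0.005 m and angle between the x axis of bobbin0 and the x axis of deck, either way round below 0.07 rad) or (x of bobbin0 in the frame of saddle2 between -0.006 and 0.008 m and y of bobbin0 in the frame of saddle2 between -0.006 and 0.006 m and z of bobbin0 in the frame of saddle2 between -0.005 and 0.005 m and angle between the x axis of bobbin0 and the x axis of deck, either way round below 0.07 rad) or (x of bobbin0 in the frame of saddle3 between -0.006 and 0.008 m and y of bobbin0 in the frame of saddle3 between -0.006 and 0.006 m and z of bobbin0 in the frame of saddle3 between -0.005 and 0.005 m and angle between the x axis of bobbin0 and the x axis of deck, either way round below 0.07 rad)) and ((x of bobbin1 in the frame of saddle0 between -0.006 and 0.008 m and y of bobbin1 in the frame of saddle0 between -0.006 and 0.006 m and z of bobbin1 in the frame of saddle0 between -0.005 and 0.005 m and angle between the x axis of bobbin1 and the x axis of deck, either way round below 0.07 rad) or (x of bobbin1 in the frame of saddle1 between -0.006 and 0.008 m and y of bobbin1 in the frame of saddle1 between -0.006 and 0.006 m and z of bobbin1 in the frame of saddle1 between -0.005 and 0.005 m and angle between the x axis of bobbin1 and the x axis of deck, either way round below 0.07 rad) or (x of bobbin1 in the frame of saddle2 between -0.006 and 0.008 m and y of bobbin1 in the frame of saddle2 between -0.006 and 0.006 m and z of bobbin1 in the frame of saddle2 between -0.005 and 0.005 m and angle between the x axis of bobbin1 and the x axis of deck, either way round below 0.07 rad) or (x of bobbin1 in the frame of saddle3 between -0.006 and 0.008 m and y of bobbin1 in the frame of saddle3 between -0.006 and 0.006 m and z of bobbin1 in the frame of saddle3 between -0.005 and 0.005 m and angle between the x axis of bobbin1 and the x axis of deck, either way round below 0.07 rad)) and ((x of bobbin2 in the frame of saddle0 between -0.006 and 0.008 m and y of bobbin2 in the frame of saddle0 between -0.006 and 0.006 m and z of bobbin2 in the frame of saddle0 between -0.005 and 0.005 m and angle between the x axis of bobbin2 and the x axis of deck, either way round below 0.07 rad) or (x of bobbin2 in the frame of saddle1 between -0.006 and 0.008 m and y of bobbin2 in the frame of saddle1 between -0.006 and 0.006 m and z of bobbin2 in the frame of saddle1 between -0.005 and 0.005 m and angle between the x axis of bobbin2 and the x axis of deck, either way round below 0.07 rad) or (x of bobbin2 in the frame of saddle2 between -0.006 and 0.008 m and y of bobbin2 in the frame of saddle2 between -0.006 and 0.006 m and z of bobbin2 in the frame of saddle2 between -0.005 and 0.005 m and angle between the x axis of bobbin2 and the x axis of deck, either way round below 0.07 rad) or (x of bobbin2 in the frame of saddle3 between -0.006 and 0.008 m and y of bobbin2 in the frame of saddle3 between -0.006 and 0.006 m and z of bobbin2 in the frame of saddle3 between -0.005 and 0.005 m and angle between the x axis of bobbin2 and the x axis of deck, either way round below 0.07 rad))), for 0.2 s.
At the end, for the whole second after the job is handed in: Cores inside the scrap box; straightedge on the ledge, within 4 mm of the face, 15 mm of level ends and 0.025 rad of parallel; every bobbin in its own saddle within 6 mm sideways, 5 mm in height, 0.07 rad, lower end within 8 mm of the straightedge; all at rest (all of step 1 and all of step 3 and linear speed of each of bobbin0, bobbin1, bobbin2, bar below 0.03 m/s); the robot touches nothing.
It fails at once if a yarn package, the bottle or the mug is moved more than 5 cm (distance of any of package0, package1, cleaner, mug from where it was at the start of the episode above 0.05 m).
Of bobbin0, bobbin1, bobbin2 only 2 to 3 are there at a start; the rules pass over those that are not, and their reading is None.
Of core0, core1, core2, core3 only 2 to 3 are there at a start; the rules pass over those that are not, and their reading is None.
At some moment in a run one of bobbin0, bobbin1, bobbin2 may be knocked a few centimetres aside while the robot is not near it.
It also fails if it takes over 210 s, if anything falls off the work surface, if the arm or the gripper's body presses on something with over 40 N, if the wrist force passes 120 N, or if a joint passes its speed limit or range.

### The arm

A 7-joint arm with a two-finger parallel gripper is mounted at the origin on the work surface. World frame = base frame: x ahead of the robot, y to its left, z up, the work surface at z = 0. Lengths are in m, angles in rad, forces in N, time in s.
With the tool pointing down it reaches from about 0.425 to 0.925 m from the base axis. Payload 6.8 kg.
Tool frame: the origin (TCP) lies between the finger pads; the fingertips stand r.tips_ahead ahead of it and the grasp point (between the pads) lies 5 mm behind it (r.tips_ahead is the distance from the TCP to the fingertips, in m); z points along the fingers, y is the line along which they close (so a half turn about z gives the same grasp; the last joint's range is limited). The gripper opens to 85 mm and grips with 20 to 120 N. Pads are 22 mm wide; open, the fingers measure 114 mm over their backs; the gripper's body (76 mm by 85 mm) begins 54 mm behind the grasp point. The pads swing forward as they close: fully open they stand 13 mm farther back than shut.
Start: joints at [-1.347, 0.477, 0.022, 1.555, -0.011, 1.109, -0.083], TCP at [0.22, 0.638, 0.245] pointing down, gripper open.
Joint ranges: [-2.96, 2.96], [-0.34, 2.1], [-1.41, 1.46], [0.24, 2.44], [-1.37, 4.51], [0.17, 1.92], [-2.96, 2.96]. Speed limits (rad/s): [2.39, 2.39, 3.14, 3.14, 3.14, 3.14, 3.14].

### API

Orientations are given as a rotation vector (axis times angle).
In Python, from bench import r gives the robot as it stands.
- The arm moves only by the tool move_arm, never from a script. Its argument "rows" is one flat list of numbers, 4 for each row, row after row: the shift along the tool's x, y, z in cm, then the turn about the tool's z in degrees. In form: [tx, ty, tz, twist, tx, ty, tz, twist, ...]. A call has 1 to 10 rows; each row is the pose to reach, as a shift and turn from the pose commanded when the call began, along the tool's axes at that moment; what a row does not reach only later rows make up. A row lasts 1/8 s, in which the tool goes at most 62.5 mm and 10.7 degrees, less where a joint would pass 70% of its speed; a pose out of reach is approached as far as the arm can. A call with a gripper value outside its range is refused whole. "fingers" is the opening, from 0 (shut) to 1 (fully open), set as the call begins (left out, the last holds). The fingers move at their own pace and stop on an object; "newtons" is the grip in N (left out, the last holds). Time passes only in rows, so rows that repeat a pose let the fingers close. It gives the time, the measured TCP pose, the force, the opening and the grip force at its end, in the units of the state.
- r.get_obs(): the state, without advancing time (a new reading comes with each control period).
- r.grab_frame(name): name is "scene" or "top"; returns the picture (480x640x3 uint8, blue, green, red); there is no depth.
- r.camera_params(name): a dict with "fx", "fy", "cx", "cy" (pixels), "world_from_camera" (4x4, takes a point from camera to world coordinates). Camera axes: x right, y down, z forward; pixel columns grow to the right and rows downward; lengths in m; the calibration is good to about 2 mm. A picture is of the moment at which its call begins. camera_params takes no time and is no camera call.
- r.hand_in(): hands the job in; it is judged then, once.
The state is a dict: "clock": time; "joints": joint angles; "qvel": joint speeds; "tau": joint torques, N m; "tcp_pos": TCP position; "orientation": TCP orientation; "contact_force": force on the tool from outside, world axes, zero at the start; "moment": the same for the moment, N m; "grip_width": finger opening in m; "gripper_force": force on a finger pad.
Only numpy, scipy, OpenCV 4.12 (cv2) and the standard library are available. Lean on these libraries where they do the work, as an engineer would, in place of code of your own. Each camera call takes 0.05 s, during which the arm holds its last target. There are 200 camera calls.

## Working session

There is one attempt and no reset: what is moved stays moved. The work goes in short steps, Python scripts to look and compute and a tool call to move; the robot and the scene stay as the last step left them, time stands still between calls to the robot, and variables do not carry over. Pictures are saved under pics/ and viewed, at most 14 in all, crops included, and the job is handed in when it is done.

Besides the shell and the picture viewer there is one more tool, called after "Emit:" in YAML: its name, and indented under it one key for each argument. move_arm: Moves the arm, as the interface text tells. Its arguments: {"type":"object","properties":{"rows":{"type":"array"},"fingers":{"type":"number"},"newtons":{"type":"number"}},"required":["rows"]}

```bash
mkdir -p pics; ls; python3 - <<'E'
from bench import r
import cv2,numpy as np
np.set_printoptions(precision=4,suppress=True)
for n in("scene","top"):
    cv2.imwrite(f"pics/{n}0.png",r.grab_frame(n)); p=r.camera_params(n); print(n,p["fx"],p["fy"],p["cx"],p["cy"]);print(np.array(p["world_from_camera"]))
print(r.get_obs(),r.tips_ahead)
E
```

```text
pics
scene 532.1632738511742 532.1632738511742 318.6004913673715 231.8327714085155
[[ 0.1746  0.623  -0.7625  1.5383]
 [ 0.9846 -0.113   0.1331 -0.1688]
 [-0.0032 -0.774  -0.6331  0.9084]
 [ 0.      0.      0.      1.    ]]
top 530.5959213161244 530.5959213161244 312.1703264568552 241.33863016778687
[[-0.0044 -0.9863  0.1651  0.2913]
 [-1.      0.0034 -0.0062 -0.0048]
 [ 0.0055 -0.1652 -0.9863  1.4806]
 [ 0.      0.      0.      1.    ]]
{'clock': 0.1, 'joints': array([-1.3471,  0.4777,  0.0223,  1.5563, -0.0115,  1.1093, -0.0831]), 'qvel': array([ 0.0006, -0.0026,  0.0007, -0.0043,  0.0017, -0.001 , -0.0017]), 'tau': array([  0.0046, -59.7755,   1.6138, -28.1951,   0.0129,   0.005 ,
        -0.    ]), 'tcp_pos': array([0.2197, 0.6377, 0.2444]), 'orientation': array([-0.5188, -3.0983,  0.0026]), 'contact_force': array([-0.3608, -0.0664,  0.2864]), 'moment': array([ 0.0376, -0.0383,  0.0452]), 'gripper_force': 0.0, 'grip_width': 0.08558251409331759} 0.014
```

View pics/scene0.png

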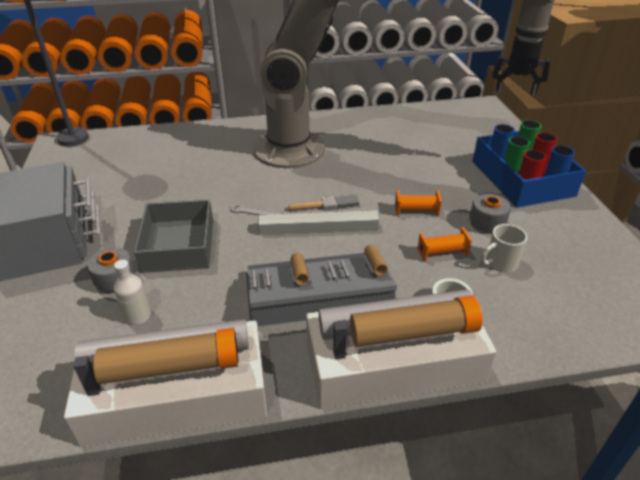

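View pics/top0.png

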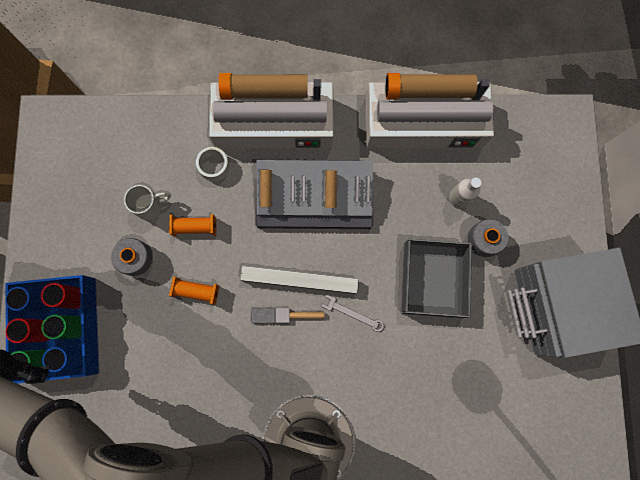

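The top view shows two bobbins at about (192,224) and (195,290), and cores at (265,188) and (330,188). The rack spans columns 255–372 and rows 160–228. The bar is at (299,280), the scrap box at (437,278), and the mug and packages are at the left and right. The scene view confirms two bobbins and two cores.

```bash
cat > h.py <<'E'
from bench import r
import cv2,numpy as np
from scipy.spatial.transform import Rotation as R
np.set_printoptions(precision=4,suppress=True)
def ray(n,uv):
    p=r.camera_params(n);T=np.array(p["world_from_camera"])
    d=T[:3,:3]@np.array([(uv[0]-p["cx"])/p["fx"],(uv[1]-p["cy"])/p["fy"],1.]);return T[:3,3],d/np.linalg.norm(d)
def onz(n,uv,z):
    o,d=ray(n,uv);return o+d*(z-o[2])/d[2]
def tri(a,b):
    (o1,d1),(o2,d2)=ray("top",a),ray("scene",b)
    A=np.c_[d1,-d2];s=np.linalg.lstsq(A,o2-o1,rcond=None)[0]
    p,q=o1+s[0]*d1,o2+s[1]*d2;return (p+q)/2,np.linalg.norm(p-q)
def proj(n,P):
    p=r.camera_params(n);T=np.array(p["world_from_camera"]);c=T[:3,:3].T@(np.array(P)-T[:3,3])
    return np.array([p["fx"]*c[0]/c[2]+p["cx"],p["fy"]*c[1]/c[2]+p["cy"]])
def blobs(n,img,lo,hi,roi,amin=100):
    m=cv2.inRange(cv2.cvtColor(img,cv2.COLOR_BGR2HSV),lo,hi);k=np.zeros_like(m);x0,y0,x1,y1=roi;k[y0:y1,x0:x1]=m[y0:y1,x0:x1]
    k=cv2.morphologyEx(k,cv2.MORPH_OPEN,np.ones((2,2)))
    return [cv2.minAreaRect(c) for c in cv2.findContours(k,0,1)[0] if cv2.contourArea(c)>amin]
def tool():
    o=r.get_obs();M=R.from_rotvec(o["orientation"]).as_matrix();return o["tcp_pos"],M,o
E
cat > m.py <<'E'
from h import *
t,s=[r.grab_frame(n) for n in("top","scene")]
OR=((5,150,60),(18,255,255));BR=((8,60,50),(20,190,230))
ends=lambda b:(lambda p:[(p[0]+p[1])/2,(p[2]+p[3])/2] if np.linalg.norm(p[0]-p[1])<np.linalg.norm(p[1]-p[2]) else [(p[1]+p[2])/2,(p[3]+p[0])/2])(cv2.boxPoints(b))
for nm,c,z,rt,rs in(("bobbin",OR,.03,(150,200,240,320),(370,180,478,270)),("core",BR,.10,(250,160,380,230),(245,235,400,300))):
    B=blobs("top",t,*c,rt);S=blobs("scene",s,*c,rs)
    for b in B:
        e=[onz("top",q,z) for q in ends(b)];d=e[1]-e[0]
        print(nm,"top px",np.array(b[0]),"onz",onz("top",b[0],z),"len",np.linalg.norm(d),"ang",np.degrees(np.arctan2(d[1],d[0])))
        for q in S:
            P,g=tri(b[0],q[0])
            if g<.012: print("   tri",P,g,q[0],q[1])
    print(len(B),len(S))
for n,i in(("top",t),):
    cv2.imwrite("pics/crop1.png",cv2.resize(i[150:330,230:480],None,fx=3.2,fy=3.2,interpolation=cv2.INTER_CUBIC))
cv2.imwrite("pics/crop2.png",cv2.resize(s[190:330,130:400],None,fx=2.9,fy=2.9,interpolation=cv2.INTER_CUBIC))
E
python3 m.py
```

```text
bobbin top px [194.596 290.972] onz [0.3982 0.3072 0.03  ] len 0.129638976877036 ang -100.46244503487442
   tri [0.3996 0.3123 0.0236] 0.007494724799059444 (419.0, 203.49998474121094) (43.99999237060547, 22.999996185302734)
bobbin top px [193. 226.] onz [0.5786 0.3174 0.03  ] len 0.12781064758704902 ang 89.81111531027844
   tri [0.5805 0.3216 0.0255] 0.0063297181456176445 (444.9930114746094, 243.94131469726562) (27.401744842529297, 52.81751251220703)
2 2
core top px [331.5 189.5] onz [ 0.6633 -0.0659  0.1   ] len 0.1023221363347842 ang 179.40357578069586
   tri [ 0.6684 -0.0628  0.0832] 0.007853581594566677 (300.4787902832031, 269.39923095703125) (33.940223693847656, 14.781250953674316)
core top px [266.5 189. ] onz [0.6652 0.1084 0.1   ] len 0.09952389345916039 ang -179.43757248762282
   tri [0.6707 0.114  0.0833] 0.00859303756991745 (376.9584045410156, 260.5186767578125) (34.014671325683594, 14.636340141296387)
2 2
```

View pics/crop1.png

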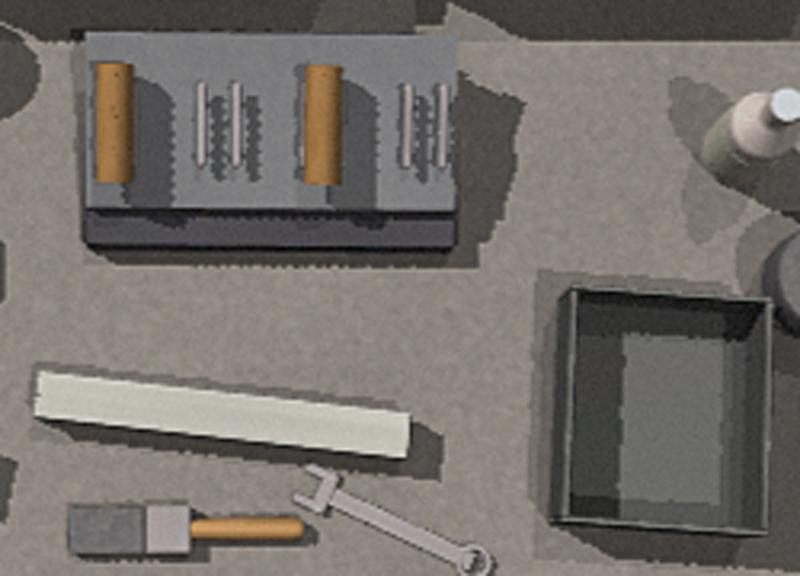

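View pics/crop2.png

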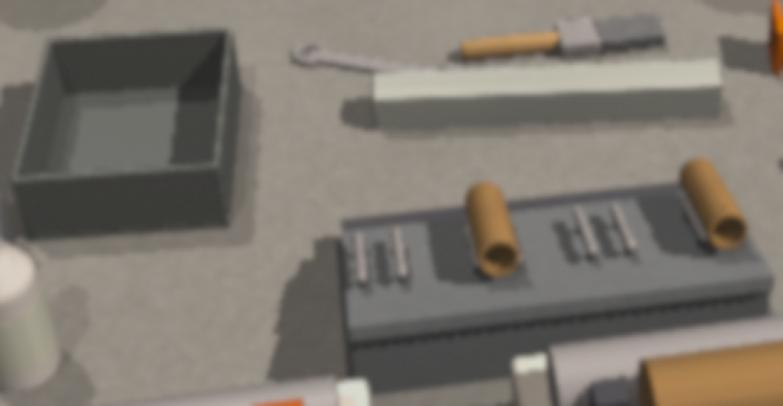

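Crop 1 shows the deck's back edge from (85,33) to (457,38), its front edge at row 208, and the ledge front at row 245. The bar's corners and the box rim are also clear. Crop 2 confirms the cores are in saddles 1 and 3.

```bash
cat > a.py <<'E'
from h import *
c1=lambda x,y:(230+(x+.5)/3.2-.5,150+(y+.5)/3.2-.5)
c2=lambda x,y:(130+(x+.5)/2.9-.5,190+(y+.5)/2.9-.5)
for nm,pts,z in(("back",[(85,33),(457,38)],.083),("front",[(86,208),(456,209)],.044),("ledge",[(86,243),(455,247)],.03),("bar",[(38,372),(410,412),(407,458),(35,414)],.04),("scrap",[(575,287),(772,300),(767,535),(552,522)],.07)):
    P=np.array([onz("top",c1(*p),z) for p in pts]);d=P[1]-P[0]
    print(nm,P.mean(0),[np.round(np.linalg.norm(P[i]-P[i-1]),4) for i in range(len(P))],np.degrees(np.arctan2(d[1],d[0])));print(P[:,:2].tolist())
S={"back corners":[(85,33),(457,38),(352,326),(768,275)]}
for a,b,n in(((85,33),(770,270),"backL z.083"),((457,38),(350,325),"backR z.083"),((86,208),(690,183),"frontL .044?"),((38,372),(718,60),"bar near L .04"),((35,414),(718,60),"."),((407,458),(375,73),"bar nearR"),((35,414),(720,60),"bar nearL")):
    print(n,tri(c1(*a),c2(*b)))
print("bar far scene",onz("scene",c2(720,86),.04),onz("scene",c2(378,101),.04),"near",onz("scene",c2(720,60),.04),onz("scene",c2(375,74),.04))
p,M,o=tool();print(p,M)
E
python3 a.py
```

```text
back [ 0.7493 -0.0206  0.083 ] [np.float64(0.3186), np.float64(0.3186)] -90.94857985528489
[[0.7518900907409443, 0.13871201093463945], [0.74661535504042, -0.17986156942328513]]
front [ 0.6063 -0.0203  0.044 ] [np.float64(0.3201), np.float64(0.3201)] -90.34022906299332
[[0.6072661586989805, 0.1398030633390952], [0.605365250438131, -0.18031285938449748]]
ledge [ 0.5769 -0.0198  0.03  ] [np.float64(0.3212), np.float64(0.3212)] -90.8217425288501
[[0.5792048560503749, 0.14080995098486535], [0.5745981223070797, -0.18037131166941464]]
bar [0.4288 0.0222 0.04  ] [np.float64(0.0359), np.float64(0.3188), np.float64(0.0392), np.float64(0.3178)] -96.37829132280899
[[0.46521924345396537, 0.17927966584959557], [0.42980072740085096, -0.13756720316704452], [0.3907682360665453, -0.13429909384793248], [0.4293271844589892, 0.18119532234755817]]
scrap [ 0.4281 -0.3489  0.07  ] [np.float64(0.1982), np.float64(0.1663), np.float64(0.1967), np.float64(0.1774)] -94.03141743515488
[[0.5320769729528869, -0.27605790368488287], [0.5203842784002766, -0.44196384735453237], [0.32420075945388194, -0.42726250084399203], [0.33556974863408057, -0.2502572343401447]]
backL z.083 (array([0.7508, 0.1382, 0.0861]), np.float64(0.0004705332661419611))
backR z.083 (array([ 0.747 , -0.1789,  0.082 ]), np.float64(0.00216404506704829))
frontL .044? (array([0.6038, 0.1274, 0.0487]), np.float64(0.02403328818277239))
bar near L .04 (array([0.4622, 0.176 , 0.0649]), np.float64(0.00012870787318034065))
. (array([0.4299, 0.1837, 0.0396]), np.float64(0.00501982209228812))
bar nearR (array([ 0.391 , -0.1327,  0.0387]), np.float64(0.0033720838243067276))
bar nearL (array([0.4301, 0.1846, 0.0396]), np.float64(0.0068672913766213975))
bar far scene [0.469  0.1777 0.04  ] [ 0.4352 -0.1322  0.04  ] near [0.4307 0.188  0.04  ] [ 0.3946 -0.1313  0.04  ]
[0.2198 0.6379 0.2447] [[-0.9455  0.3257 -0.0003]
 [ 0.3257  0.9455 -0.0011]
 [-0.0001 -0.0011 -1.    ]]
```

Emit:
move_arm:
  rows: [-50, -30, 0, -18.3, -50, -30, 0, -18.3, -50, -30, 0, -18.3, -50, -30, 0, -18.3, -50, -30, 0, -18.3, -50, -30, 0, -18.3, -50, -30, 0, -18.3, -50, -30, 0, -18.3, -50, -30, 0, -18.3, -50, -30, 0, -18.3]
  fingers: 0.6
  newtons: 30

```text
clock: 1.45
tcp_pos: [0.5973, 0.1865, 0.2452]
orientation: [0.03, 3.14, -0.003]
contact_force: [-0.2, 0.1, 0.2]
grip_width: 0.051
gripper_force: 0.0
```

```bash
cat > go.py <<'E'
# usage: go.py x y z yaw(closing angle deg, mod 180) ... -> rows from measured pose
from h import *
import sys
p,M,o=tool();a=np.degrees(np.arctan2(M[1,1],M[0,1]))
print("t",o["clock"],"tcp",p,"yaw",a,"w",o["grip_width"],"F",o["contact_force"],"M",o["moment"],"q7",o["joints"][6])
v=list(map(float,sys.argv[1:]))
for x,y,z,w in np.reshape(v,(-1,4)):
    d=(a-w+90)%180-90
    print(np.round(M.T@(np.array([x,y,z])-p)*100,2),"twist",round(d,1))
E
python3 go.py .664 .109 .15 89.3
```

```text
t 1.45 tcp [0.5973 0.1865 0.2452] yaw 88.90656607693494 w 0.05104235092663473 F [-0.2306  0.1319  0.2359] M [ 0.0033  0.0467 -0.0411] q7 1.2051859139630234
[-6.81 -7.6   9.55] twist -0.4
```

Emit:
move_arm:
  rows: [-6.8, -7.6, 5, 0, -6.8, -7.6, 10, 0, -6.8, -7.6, 14.9, 0, -6.8, -7.6, 14.9, 0, -6.8, -7.6, 14.9, 0, -6.8, -7.6, 14.9, 0, -6.8, -7.6, 14.9, 0]

```text
clock: 2.33
tcp_pos: [0.663, 0.116, 0.0988]
orientation: [0.018, 3.138, 0.002]
contact_force: [-0.1, 1.1, 0.6]
grip_width: 0.051
gripper_force: 0.0
```

Emit:
move_arm:
  rows: [0, 0, 0, 0, 0, 0, 0, 0, 0, 0, 0, 0, 0, 0, 0, 0, 0, 0, 0, 0]
  fingers: 0.1

```text
clock: 2.95
tcp_pos: [0.6624, 0.1141, 0.0978]
orientation: [0.02, 3.14, -0.001]
contact_force: [-2.1, -1.7, 8.1]
grip_width: 0.0304
gripper_force: 30.1
```

```bash
python3 go.py .56 -.35 .25 89.3; python3 - <<'E'
from h import *
cv2.imwrite("pics/g1.png",cv2.resize(r.grab_frame("scene")[160:330,240:440],None,fx=3.5,fy=3.5,interpolation=cv2.INTER_CUBIC))
E
```

```text
t 2.95 tcp [0.6624 0.1141 0.0978] yaw 89.26690550397774 w 0.030382849924288316 F [-2.0509 -1.7136  8.0822] M [-0.4285  0.4877  0.1282] q7 1.386973985404389
[  9.63 -46.54 -15.21] twist -0.0
```

View pics/g1.png

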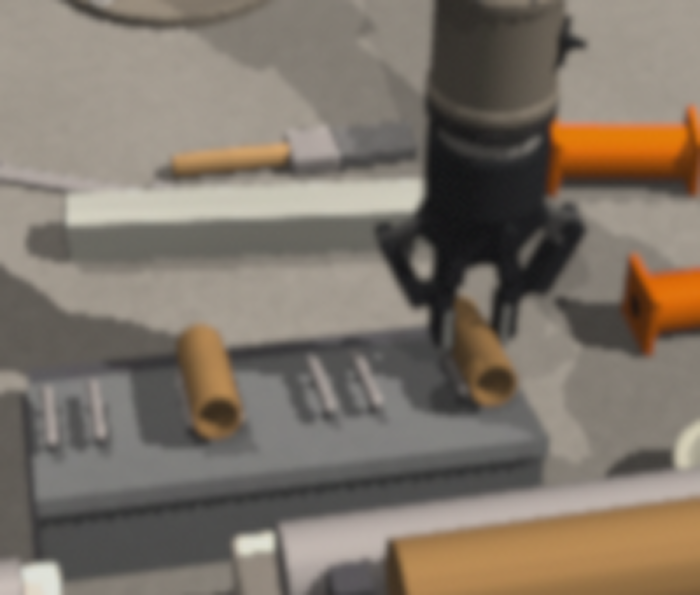

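Core 3 is gripped at a width of 30 mm. Next I lift it and carry it to the scrap box.

Emit:
move_arm:
  rows: [0, 0, -6, 0, 0, 0, -12, 0, 20, -44, -15, 0, 20, -44, -15, 0, 20, -44, -15, 0, 20, -44, -15, 0, 20, -44, -15, 0, 20, -44, -15, 0, 20, -44, -15, 0, 20, -44, -15, 0]

```text
clock: 4.25
tcp_pos: [0.4547, -0.3253, 0.247]
orientation: [0.023, 3.141, -0.001]
contact_force: [0.5, -0.1, -0.8]
grip_width: 0.0297
gripper_force: 30.2
```

```bash
python3 go.py .43 -.378 .06 87
```

```text
t 4.25 tcp [ 0.4547 -0.3253  0.247 ] yaw 89.15050285740102 w 0.029710644997643608 F [ 0.4579 -0.1414 -0.7918] M [ 0.0642  0.0029 -0.0602] q7 2.1743098199364748
[ 2.4  -5.3  18.71] twist 2.2
```

Emit:
move_arm:
  rows: [2.4, -5.3, 6, 2, 2.4, -5.3, 12, 2, 2.4, -5.3, 18.7, 2, 2.4, -5.3, 18.7, 2, 2.4, -5.3, 18.7, 2, 2.4, -5.3, 18.7, 2]

```text
clock: 5.0
tcp_pos: [0.4335, -0.3763, 0.0617]
orientation: [0.074, 3.137, -0.003]
contact_force: [0.3, 0.0, -0.1]
grip_width: 0.0297
gripper_force: 30.2
```

Emit:
move_arm:
  rows: [0, 0, 0, 0, 0, 0, 0, 0, 0, 0, 0, 0, 0, 0, -6, -2, 0, 0, -12, -2, 0, 0, -18, -2, 0, 0, -18, -2]
  fingers: 0.6

```text
clock: 5.88
tcp_pos: [0.4339, -0.3775, 0.2446]
orientation: [0.02, 3.133, -0.008]
contact_force: [0.4, -0.2, 0.3]
grip_width: 0.0512
gripper_force: 0.0
```

```bash
python3 go.py .663 -.062 .15 89.3
```

```text
t 5.875 tcp [ 0.4339 -0.3775  0.2446] yaw 89.25961615947148 w 0.05123555237974224 F [ 0.3607 -0.1866  0.2964] M [ 0.0132 -0.0089 -0.0076] q7 2.2936623565243095
[-22.42  31.89   9.5 ] twist -0.0
```

Emit:
move_arm:
  rows: [-22.4, 31.9, 0, 0, -22.4, 31.9, 0, 0, -22.4, 31.9, 0, 0, -22.4, 31.9, 0, 0, -22.4, 31.9, 0, 0, -22.4, 31.9, 0, 0, -22.4, 31.9, 0, 0, -22.4, 31.9, 5, 0, -22.4, 31.9, 9, 0, -22.4, 31.9, 9, 0]

```text
clock: 7.12
tcp_pos: [0.6565, -0.0597, 0.1453]
orientation: [-0.021, -3.133, 0.001]
contact_force: [0.1, 0.4, 0.3]
grip_width: 0.0512
gripper_force: 0.0
```

Emit:
move_arm:
  rows: [0, 0, 3, 0, 0, 0, 5.7, 0, 0, 0, 5.7, 0, 0, 0, 5.7, 0]

```text
clock: 7.62
tcp_pos: [0.661, -0.0597, 0.0944]
orientation: [0.02, 3.139, -0.0]
contact_force: [-0.4, -0.3, 0.1]
grip_width: 0.0508
gripper_force: 0.0
```

Emit:
move_arm:
  rows: [0, 0, 0, 0, 0, 0, 0, 0, 0, 0, 0, 0, 0, 0, 0, 0, 0, 0, 0, 0]
  fingers: 0.1

```text
clock: 8.25
tcp_pos: [0.6609, -0.0619, 0.0948]
orientation: [0.022, 3.138, -0.004]
contact_force: [-1.2, -4.6, 6.4]
grip_width: 0.0299
gripper_force: 32.0
```

```bash
python3 go.py .43 -.32 .25 87
```

```text
t 8.25 tcp [ 0.6609 -0.0619  0.0948] yaw 89.1919907220977 w 0.02994860413011671 F [-1.1544 -4.5899  6.3845] M [-1.0444  0.3216  0.1333] q7 1.6879520083992783
[ 22.67 -26.17 -15.53] twist 2.2
```

Emit:
move_arm:
  rows: [0, 0, -6, 0, 0, 0, -12, 0, 22.6, -25.8, -15, 2, 22.6, -25.8, -15, 2, 22.6, -25.8, -15, 2, 22.6, -25.8, -15, 2, 22.6, -25.8, -15, 2, 22.6, -25.8, -15, 2, 22.6, -25.8, -15, 2]

```text
clock: 9.38
tcp_pos: [0.4285, -0.3171, 0.2438]
orientation: [0.084, 3.139, -0.002]
contact_force: [1.0, -0.1, 0.6]
grip_width: 0.0298
gripper_force: 31.2
```

Emit:
move_arm:
  rows: [0, 0, 6, 0, 0, 0, 12, 0, 0, 0, 18, 0, 0, 0, 18, 0]

```text
clock: 9.88
tcp_pos: [0.4286, -0.3115, 0.059]
orientation: [-0.072, -3.133, -0.007]
contact_force: [0.4, -0.0, 0.1]
grip_width: 0.0301
gripper_force: 31.2
```

Emit:
move_arm:
  rows: [0, 0, 0, 0, 0, 0, 0, 0, 0, 0, 0, 0, 0, 0, -6, -2, 0, 0, -12, -2, 0, 0, -18, -2, 0, 0, -18, -2]
  fingers: 0.55

```text
clock: 10.75
tcp_pos: [0.4331, -0.3162, 0.2484]
orientation: [0.02, 3.131, -0.007]
contact_force: [0.4, 0.4, -0.4]
grip_width: 0.047
gripper_force: 0.0
```

```bash
python3 go.py .431 .023 .25 -6.3; python3 - <<'E'
from h import *
cv2.imwrite("pics/g2.png",r.grab_frame("top"))
E
```

```text
t 10.75 tcp [ 0.4331 -0.3162  0.2484] yaw 89.2576173433765 w 0.04695352993500232 F [ 0.4033  0.3976 -0.3756] M [ 0.0081 -0.0165 -0.005 ] q7 2.180532194251741
[ 0.65 33.92 -0.32] twist -84.4
```

View pics/g2.png

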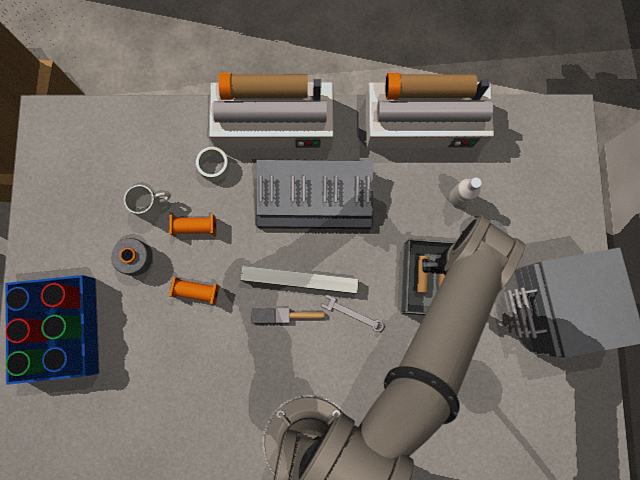

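The top view shows both cores in the box at about (422,275) and (438,275), all four rail pairs empty, and the bobbins unmoved. Now the bar.

Emit:
move_arm:
  rows: [0.6, 33.9, 0, -84.4, 0.6, 33.9, 0, -84.4, 0.6, 33.9, 0, -84.4, 0.6, 33.9, 0, -84.4, 0.6, 33.9, 0, -84.4, 0.6, 33.9, 0, -84.4, 0.6, 33.9, 0, -84.4, 0.6, 33.9, 0, -84.4, 0.6, 33.9, 0, -84.4, 0.6, 33.9, 0, -84.4]
  fingers: 0.78

```text
clock: 12.05
tcp_pos: [0.4283, 0.0246, 0.2418]
orientation: [2.091, -2.343, -0.001]
contact_force: [-0.3, 0.2, 0.1]
grip_width: 0.0666
gripper_force: 0.0
```

```bash
python3 go.py .431 .023 .12 -6.3 .431 .023 .04 -6.3;python3 - <<'E'
from h import *
# rails: bright pixels on deck
t=r.grab_frame("top");g=cv2.cvtColor(t,cv2.COLOR_BGR2HSV)
cv2.imwrite("pics/rails.png",cv2.resize(t[155:295,230:380],None,fx=4,fy=4,interpolation=cv2.INTER_CUBIC))
E
```

```text
t 12.05 tcp [0.4283 0.0246 0.2418] yaw 173.49453480501194 w 0.06658538607491996 F [-0.328   0.1979  0.1011] M [ 0.0433 -0.0179  0.014 ] q7 2.8224917982870497
[ 0.12 -0.29 12.18] twist -0.2
[ 0.12 -0.3  20.18] twist -0.2
```

View pics/rails.png

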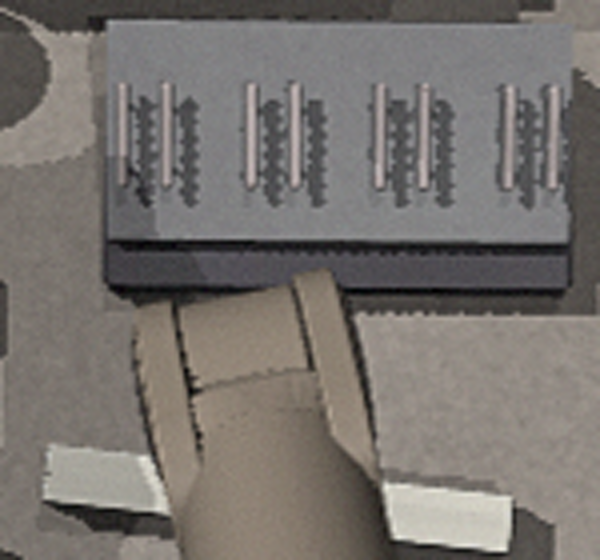

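The crop shows four rail pairs centred at columns 144, 273, 402 and 530 (rows 84–188), and the rack front edge at row 241. I turn the wrist half a turn to get off the joint-7 limit.

Emit:
move_arm:
  rows: [0.1, -0.3, 0, 10, 0.1, -0.3, 0, 20, 0.1, -0.3, 0, 30, 0.1, -0.3, 0, 40, 0.1, -0.3, 0, 50, 0.1, -0.3, 0, 60, 0.1, -0.3, 0, 70, 0.1, -0.3, 0, 80, 0.1, -0.3, 0, 90, 0.1, -0.3, 0, 90]

```text
clock: 13.35
tcp_pos: [0.4315, 0.0233, 0.2422]
orientation: [-0.173, -3.137, 0.0]
contact_force: [-1.1, 0.5, 1.3]
grip_width: 0.0668
gripper_force: 0.0
```

Emit:
move_arm:
  rows: [0, 0, 0, 10, 0, 0, 0, 20, 0, 0, 0, 30, 0, 0, 0, 40, 0, 0, 0, 50, 0, 0, 0, 60, 0, 0, 0, 70, 0, 0, 0, 80, 0, 0, 0, 90, 0, 0, 0, 90]

```text
clock: 14.6
tcp_pos: [0.4316, 0.0234, 0.2422]
orientation: [-2.336, -2.1, 0.0]
contact_force: [-0.2, -0.4, 0.9]
grip_width: 0.0666
gripper_force: 0.0
```

```bash
python3 go.py .431 .023 .12 -6.3 .431 .023 .04 -6.3;python3 - <<'E'
from h import *
for u in(144.5,273.5,402,530.5):
    print(onz("top",(230+(u+.5)/4-.5,155+136.5/4-.5),.08))
E
```

```text
t 14.6 tcp [0.4316 0.0234 0.2422] yaw -6.088987261089396 w 0.06659949929787831 F [-0.1599 -0.4277  0.9238] M [ 0.0055  0.0104 -0.0279] q7 -0.29156673085971646
[-0.04 -0.06 12.22] twist 0.2
[-0.04 -0.06 20.22] twist 0.2
[0.6717 0.1121 0.08  ]
[0.6714 0.0243 0.08  ]
[ 0.6712 -0.0631  0.08  ]
[ 0.6709 -0.1506  0.08  ]
```

Emit:
move_arm:
  rows: [0, -0.1, 6, 0, 0, -0.1, 12, 0, 0, -0.1, 16, 0, 0, -0.1, 20.2, 0, 0, -0.1, 20.2, 0, 0, -0.1, 20.2, 0]

```text
clock: 15.35
tcp_pos: [0.4314, 0.0236, 0.0413]
orientation: [2.338, 2.098, 0.001]
contact_force: [0.3, 0.2, 0.6]
grip_width: 0.0668
gripper_force: 0.0
```

Emit:
move_arm:
  rows: [0, 0, 0, 0, 0, 0, 0, 0, 0, 0, 0, 0, 0, 0, 0, 0, 0, 0, 0, 0]
  fingers: 0.3
  newtons: 70

```text
clock: 15.98
tcp_pos: [0.4315, 0.0237, 0.0421]
orientation: [2.339, 2.095, 0.004]
contact_force: [-3.5, -0.6, 14.3]
grip_width: 0.0384
gripper_force: 69.5
```

Emit:
move_arm:
  rows: [0, 0, -3, 0, 0, 0, -8, 0, 0, 0, -8, 0, 0, 0, -8, 0]

```text
clock: 16.48
tcp_pos: [0.4301, 0.0236, 0.1201]
orientation: [-2.34, -2.096, -0.0]
contact_force: [-0.9, 0.5, -4.1]
grip_width: 0.0379
gripper_force: 73.9
```

```bash
python3 go.py .577 -.018 .12 -0.5;python3 - <<'E'
from h import *
t=r.grab_frame("scene")
cv2.imwrite("pics/b1.png",cv2.resize(t[130:330,220:420],None,fx=2.9,fy=2.9,interpolation=cv2.INTER_CUBIC))
E
```

```text
t 16.475 tcp [0.4301 0.0236 0.1201] yaw -6.284206267604188 w 0.03786013172655163 F [-0.9307  0.4608 -4.1121] M [ 0.0035  0.0473 -0.0102] q7 -0.24919025588773452
[-2.52 15.06  0.01] twist -5.8
```

View pics/b1.png

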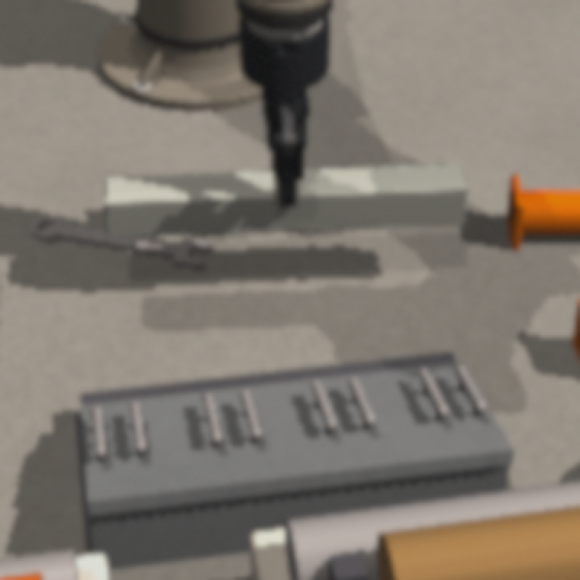

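The bar is held level and near its middle. I move it in front of the ledge.

Emit:
move_arm:
  rows: [-2.5, 14.6, -1, -5.8, -2.5, 14.6, -1, -5.8, -2.5, 14.6, -1, -5.8, -2.5, 14.6, -1, -5.8, -2.5, 14.6, 2, -5.8, -2.5, 14.6, 4.4, -5.8, -2.5, 14.6, 4.4, -5.8, -2.5, 14.6, 4.4, -5.8]

```text
clock: 17.52
tcp_pos: [0.5724, -0.0172, 0.0762]
orientation: [-2.23, -2.211, 0.001]
contact_force: [-0.0, -0.7, -3.4]
grip_width: 0.0378
gripper_force: 75.3
```

```bash
python3 go.py .587 -.018 .0755 -0.5
```

```text
t 17.525 tcp [ 0.5724 -0.0172  0.0762] yaw -0.4958742823823237 w 0.037756429921543336 F [-0.0232 -0.6914 -3.3544] M [0.0303 0.0007 0.003 ] q7 0.0020366947336306453
[-0.07  1.46  0.07] twist 0.0
```

Emit:
move_arm:
  rows: [0, 0.8, 0, 0, 0, 1.2, 0, 0, 0, 1.4, 0, 0, 0, 1.5, 0, 0, 0, 1.5, 0, 0]

```text
clock: 18.15
tcp_pos: [0.5877, -0.0175, 0.0762]
orientation: [-2.231, -2.211, 0.001]
contact_force: [-1.0, 0.5, -3.9]
grip_width: 0.0381
gripper_force: 75.4
```

Emit:
move_arm:
  rows: [0, 0.1, 0, 0, 0, 0.2, 0, 0, 0, 0.2, 0, 0]

```text
clock: 18.52
tcp_pos: [0.5879, -0.0175, 0.0758]
orientation: [-2.229, -2.209, 0.005]
contact_force: [-5.4, 0.0, -1.0]
grip_width: 0.038
gripper_force: 75.7
```

Emit:
move_arm:
  rows: [0, 0.1, 0.2, 0, 0, 0.1, 0.4, 0, 0, 0.1, 0.4, 0]

```text
clock: 18.9
tcp_pos: [0.5881, -0.0176, 0.0718]
orientation: [-2.228, -2.208, 0.007]
contact_force: [-8.7, 0.8, 3.3]
grip_width: 0.0377
gripper_force: 76.0
```

```bash
python3 go.py
```

```text
t 18.9 tcp [ 0.5881 -0.0176  0.0718] yaw -0.5120076533847513 w 0.03765291434343232 F [-8.7099  0.8492  3.3257] M [0.111  2.18   0.0876] q7 0.005904012755143023
```

Emit:
move_arm:
  rows: [0, 0, 0, 0, 0, 0, 0, 0, 0, 0, 0, 0, 0, 0, -4, 0, 0, 0, -10, 0, 0, 0, -16, 0, 0, -6, -18, 0, 0, -12, -18, 0, 0, -12, -18, 0]
  fingers: 0.62

```text
clock: 20.02
tcp_pos: [0.4665, -0.0169, 0.252]
orientation: [-2.23, -2.21, 0.002]
contact_force: [0.9, -0.1, 1.0]
grip_width: 0.0528
gripper_force: 0.0
```

```bash
python3 go.py; python3 - <<'E'
from h import *
t=r.grab_frame("top")
cv2.imwrite("pics/b2.png",cv2.resize(t[150:250,240:390],None,fx=5,fy=5,interpolation=cv2.INTER_CUBIC))
E
```

```text
t 20.025 tcp [ 0.4665 -0.0169  0.252 ] yaw -0.5289083884206106 w 0.052835819034566626 F [ 0.9286 -0.1161  1.0263] M [-0.0032 -0.0598 -0.0583] q7 -0.08115516906314517
```

View pics/b2.png

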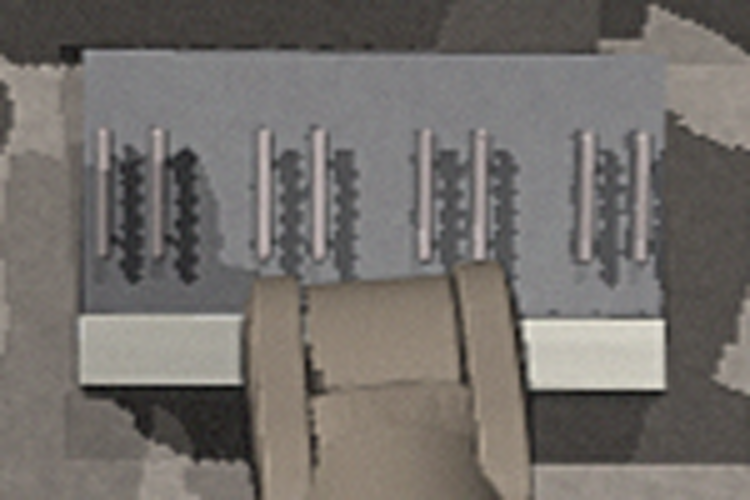

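The bar lies parallel to the rack (far edge rows 315→318) and its ends match the rack's ends (columns 80–665 against 84–663). I re-measure the bobbins in case one was knocked.

```bash
python3 m.py | grep -A1 bobb; python3 go.py .580 .3195 .25 0 .58 .3195 .027 0
```

```text
bobbin top px [193.5039 290.6223] onz [0.3991 0.3102 0.03  ] len 0.12286783035488713 ang -100.86571298831778
   tri [0.4001 0.3137 0.0241] 0.004411520301122501 (419.0, 203.49998474121094) (43.99999237060547, 22.999996185302734)
bobbin top px [193. 226.] onz [0.5786 0.3174 0.03  ] len 0.12781064758704902 ang 89.81111531027844
   tri [0.5806 0.322  0.0256] 0.007266683068690871 (445.36865234375, 243.89659118652344) (27.401744842529297, 52.060951232910156)
t 20.175 tcp [ 0.4723 -0.0163  0.253 ] yaw -0.5040965723334863 w 0.052548701020642824 F [-0.0647 -0.3681  0.4252] M [-0.0227  0.014   0.0272] q7 -0.08075689030920769
[33.68 10.47  0.34] twist -0.5
[33.67 10.42 22.64] twist -0.5
```

Emit:
move_arm:
  rows: [33.6, 10.5, 0, -0.5, 33.6, 10.5, 0, -0.5, 33.6, 10.5, 0, -0.5, 33.6, 10.5, 0, -0.5, 33.6, 10.5, 0, -0.5, 33.6, 10.5, 0, -0.5, 33.6, 10.5, 6, -0.5, 33.6, 10.5, 12, -0.5, 33.6, 10.5, 12, -0.5, 33.6, 10.5, 12, -0.5]
  fingers: 0.95
  newtons: 30

```text
clock: 21.42
tcp_pos: [0.5809, 0.3195, 0.1341]
orientation: [2.222, 2.22, 0.004]
contact_force: [0.4, -1.4, 1.4]
grip_width: 0.0809
gripper_force: 0.0
```

```bash
python3 m.py | grep -A1 bobb; python3 go.py .58 .3205 .027 0
```

```text
bobbin top px [204.5 226. ] onz [0.5785 0.2855 0.03  ] len 0.06392095723662035 ang 89.81111531027857
1 2
t 21.525 tcp [0.5813 0.3198 0.1355] yaw -0.035597726362642676 w 0.08107643298455698 F [-0.3229  0.021   0.4345] M [-0.0439 -0.0424 -0.0195] q7 -0.5957293229814179
[ 0.04 -0.18 10.85] twist -0.0
```

Emit:
move_arm:
  rows: [0, -0.1, 5, 0, 0, -0.1, 9, 0, 0, -0.1, 10.8, 0, 0, -0.1, 10.8, 0, 0, -0.1, 10.8, 0]

```text
clock: 22.15
tcp_pos: [0.5796, 0.3194, 0.0266]
orientation: [2.221, 2.22, 0.006]
contact_force: [-0.3, 0.1, 0.6]
grip_width: 0.0811
gripper_force: 0.0
```

Emit:
move_arm:
  rows: [0, 0, 0, 0, 0, 0, 0, 0, 0, 0, 0, 0, 0, 0, 0, 0, 0, 0, 0, 0, 0, 0, 0, 0]
  fingers: 0.3

```text
clock: 22.9
tcp_pos: [0.5787, 0.3189, 0.0255]
orientation: [2.221, 2.221, 0.002]
contact_force: [-1.5, -0.9, 6.7]
grip_width: 0.0431
gripper_force: 30.1
```

Emit:
move_arm:
  rows: [0, 0, -6, 0, 0, 0, -12, 0, 0, 0, -18, 0, 0, 0, -18, 0]

```text
clock: 23.4
tcp_pos: [0.5809, 0.3202, 0.2106]
orientation: [2.221, 2.219, 0.017]
contact_force: [-0.0, -0.5, -1.6]
grip_width: 0.0432
gripper_force: 31.3
```

```bash
python3 go.py .666 .112 .2 89.6; python3 - <<'E'
from h import *
t=r.grab_frame("scene")
cv2.imwrite("pics/c1.png",cv2.resize(t[100:330,300:540],None,fx=2.5,fy=2.5,interpolation=cv2.INTER_CUBIC))
E
```

```text
t 23.4 tcp [0.5809 0.3202 0.2106] yaw -0.035342669681395225 w 0.04316051843569151 F [-0.0221 -0.4664 -1.5549] M [-0.0148 -0.0175  0.0058] q7 -0.5949032142193914
[-20.83   8.51   1.02] twist -89.6
```

View pics/c1.png

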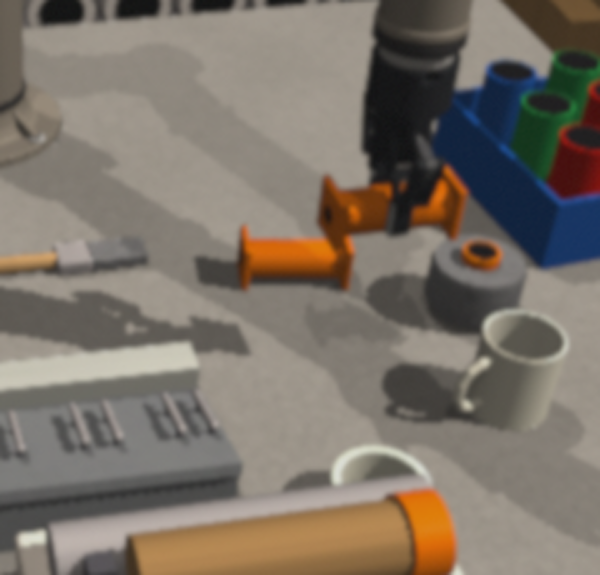

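Bobbin B is held level and roughly centred. I turn it and carry it over saddle 3.

Emit:
move_arm:
  rows: [-20.7, 9.4, 0, -89.6, -20.7, 9.4, 0, -89.6, -20.7, 9.4, 0, -89.6, -20.7, 9.4, 0, -89.6, -20.7, 9.4, 0, -89.6, -20.7, 9.4, 0, -89.6, -20.7, 9.4, 0, -89.6, -20.7, 9.4, 0, -89.6, -20.7, 9.4, 0, -89.6, -20.7, 9.4, 0, -89.6]

```text
clock: 24.7
tcp_pos: [0.6709, 0.1112, 0.2022]
orientation: [-0.012, -3.138, 0.001]
contact_force: [0.4, 0.7, -0.2]
grip_width: 0.0431
gripper_force: 31.1
```

```bash
python3 go.py .6745 .1135 .112 89.5; python3 - <<'E'
from h import *
t=r.grab_frame("scene")
cv2.imwrite("pics/c2.png",cv2.resize(t[150:320,290:450],None,fx=3.5,fy=3.5,interpolation=cv2.INTER_CUBIC))
B=blobs("top",r.grab_frame("top"),(5,150,60),(18,255,255),(230,130,400,260),20)
print(B)
E
```

```text
t 24.7 tcp [0.6709 0.1112 0.2022] yaw 89.55052744334559 w 0.04306806359647051 F [ 0.4393  0.7317 -0.1508] M [0.0061 0.0207 0.0107] q7 1.1724276731467618
[-0.39  0.23  9.02] twist 0.1
[]
```

View pics/c2.png

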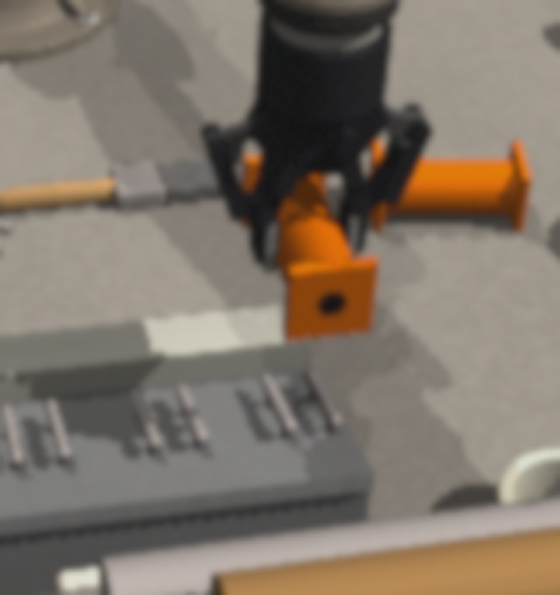

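```bash
python3 - <<'E'
from h import *
print(onz("scene",(290+330.5/3.5-.5,150+302.5/3.5-.5),.2037))
E
```

```text
[0.727  0.1101 0.2037]
```

Emit:
move_arm:
  rows: [-0.5, 0.2, 5, 0, -0.5, 0.2, 9, 0, -0.5, 0.2, 9, 0, -0.5, 0.2, 9, 0]
  newtons: 20

```text
clock: 25.3
tcp_pos: [0.6779, 0.1139, 0.1157]
orientation: [0.012, 3.14, 0.001]
contact_force: [-0.3, 0.5, -0.5]
grip_width: 0.043
gripper_force: 31.2
```

Emit:
move_arm:
  rows: [0, 0, 0.6, 0, 0, 0, 0.9, 0, 0, 0, 1.2, 0, 0, 0, 1.2, 0]

```text
clock: 25.8
tcp_pos: [0.6773, 0.1137, 0.1034]
orientation: [0.011, 3.141, 0.0]
contact_force: [-2.0, -1.3, 4.3]
grip_width: 0.0433
gripper_force: 31.8
```

Emit:
move_arm:
  rows: [0, 0, 0.3, 0, 0, 0, 0.6, 0, 0, 0, 0.6, 0]

```text
clock: 26.18
tcp_pos: [0.6767, 0.1138, 0.0978]
orientation: [-0.011, -3.141, 0.0]
contact_force: [-6.2, -1.6, 10.3]
grip_width: 0.0429
gripper_force: 33.6
```

Emit:
move_arm:
  rows: [0, 0, 0, 0, 0, 0, 0, 0, 0, 0, 0, 0, 0, 0, 0, 0]
  fingers: 0.68

```text
clock: 26.68
tcp_pos: [0.677, 0.1135, 0.0961]
orientation: [-0.011, -3.141, -0.0]
contact_force: [-0.6, -0.0, -0.9]
grip_width: 0.0583
gripper_force: 0.0
```

Emit:
move_arm:
  rows: [0, 0, -5, 0, 0, 0, -10, 0, 10, 0, -15, 0, 20, 0, -15, 0, 30, 0, -15, 0, 30, 0, -15, 0, 30, 0, -15, 0]

```text
clock: 27.55
tcp_pos: [0.3749, 0.1157, 0.2464]
orientation: [0.011, 3.141, -0.0]
contact_force: [-0.3, 0.9, 1.3]
grip_width: 0.058
gripper_force: 0.0
```

```bash
cat > v.py <<'E'
from h import *
import sys
t,s=r.grab_frame("top"),r.grab_frame("scene")
k=lambda i,f:cv2.resize(i,None,fx=f,fy=f,interpolation=cv2.INTER_CUBIC)
a=k(t[150:250,240:390],5);b=k(s[220:320,240:400],4.7)[:,:750]
cv2.imwrite(sys.argv[1],cv2.resize(np.vstack([a[:, :750],np.pad(b,((0,0),(0,750-b.shape[1]),(0,0)))]),None,fx=.6,fy=.6) if 0 else a)
cv2.imwrite(sys.argv[1].replace(".png","s.png"),b)
E
python3 v.py pics/d1.png; python3 go.py; python3 m.py | grep -A1 bobb
```

```text
t 27.65 tcp [0.3718 0.115  0.246 ] yaw 89.73044399302175 w 0.05834396762784823 F [ 1.259  -1.107  -0.6669] M [-0.0003 -0.0889 -0.0104] q7 1.099024577424637
bobbin top px [193.2647 291.5588] onz [0.3966 0.3108 0.03  ] len 0.12228272717725774 ang -102.65178260122603
   tri [0.3977 0.3147 0.0222] 0.004460106519431503 (419.0, 203.49998474121094) (43.99999237060547, 22.999996185302734)
```

View pics/d1.png

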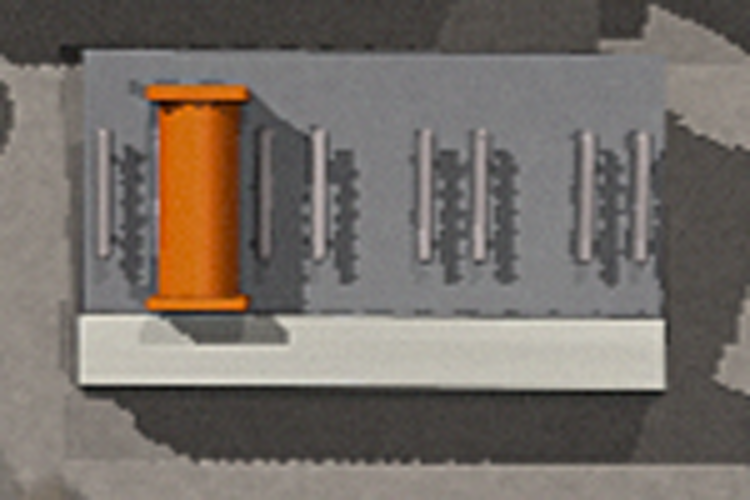

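The bobbin sits between saddles 3 and 2, at column 199 where saddle 3's rails centre on 130. It was apparently knocked aside after release. I work out where it is now.

```bash
python3 - <<'E'
from h import *
f=lambda x,y:(240+(x+.5)/5-.5,150+(y+.5)/5-.5)
for z in(.105,.11,.113):print(z,onz("top",f(199,197.5),z))
print("up",onz("top",f(198,86),.128),"low",onz("top",f(198,310),.098),"bar edge",onz("top",f(198,315.5),.07))
E
python3 go.py .668 .07 .2 89.5
```

```text
0.105 [0.6635 0.0735 0.105 ]
0.11 [0.6621 0.0732 0.11  ]
0.113 [0.6613 0.073  0.113 ]
up [0.7181 0.0731 0.128 ] low [0.6035 0.0741 0.098 ] bar edge [0.6068 0.0757 0.07  ]
t 27.75 tcp [0.3769 0.1156 0.2469] yaw 89.62388701391349 w 0.058225740521536076 F [ 0.7809  0.4481 -0.1982] M [-0.0028 -0.0172 -0.011 ] q7 1.099236045080833
[-29.13  -4.37   4.75] twist 0.1
```

View pics/d1s.png

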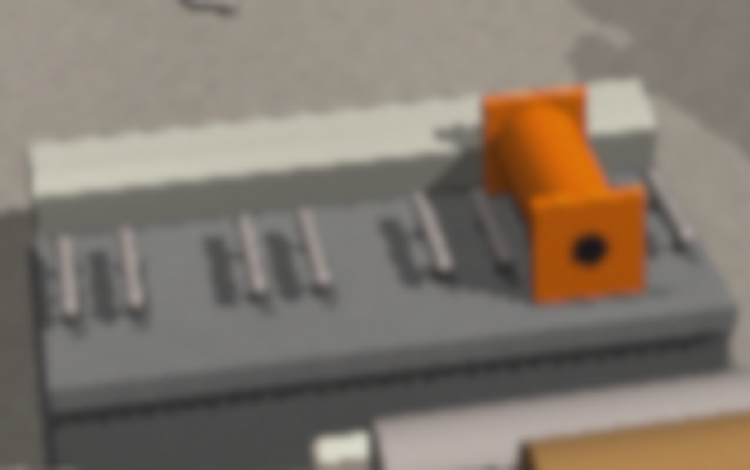

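The scene view confirms it lies flat on the deck with its flanges between the rail pairs, still tilted at the slope. I re-grip it with the fingertips above the rails and shift it sideways.

Emit:
move_arm:
  rows: [-29.1, -3.8, 2, 0, -29.1, -3.8, 4, 0, -29.1, -3.8, 4.7, 0, -29.1, -3.8, 4.7, 0, -29.1, -3.8, 4.7, 0, -29.1, -3.8, 4.7, 0, -29.1, -3.8, 8, 0, -29.1, -3.8, 8, 0]
  fingers: 0.88

```text
clock: 28.75
tcp_pos: [0.666, 0.0752, 0.1634]
orientation: [-0.011, -3.136, 0.001]
contact_force: [0.0, -1.7, 0.6]
grip_width: 0.0756
gripper_force: 0.0
```

```bash
python3 go.py .668 .0755 .099 89.5; python3 - <<'E'
from h import *
t=r.grab_frame("scene")
cv2.imwrite("pics/d2.png",cv2.resize(t[180:320,280:420],None,fx=4,fy=4,interpolation=cv2.INTER_CUBIC))
E
```

```text
t 28.75 tcp [0.666  0.0752 0.1634] yaw 89.59182288656686 w 0.07558160601596528 F [ 0.0094 -1.7155  0.5935] M [-0.0003 -0.0064 -0.0535] q7 1.2150608378196683
[-0.24  0.04  6.44] twist 0.1
```

View pics/d2.png

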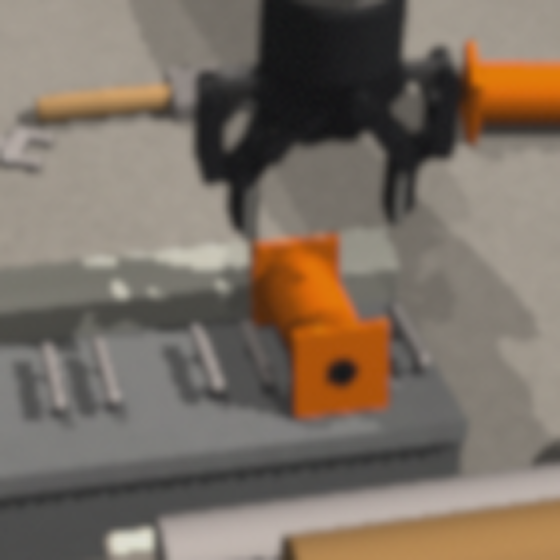

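The gripper straddles the bobbin, whose upper flange is at about (342,370) in the crop. That was my last picture, so from here I rely on numbers.

Emit:
move_arm:
  rows: [-0.2, 0, 3, 0, -0.2, 0, 5, 0, -0.2, 0, 6.5, 0, -0.2, 0, 6.5, 0, -0.2, 0, 6.5, 0]

```text
clock: 29.42
tcp_pos: [0.6703, 0.0758, 0.1021]
orientation: [0.011, 3.14, 0.0]
contact_force: [-0.5, 0.0, -0.2]
grip_width: 0.0752
gripper_force: 0.0
```

Emit:
move_arm:
  rows: [0, 0, 0, 0, 0, 0, 0, 0, 0, 0, 0, 0, 0, 0, 0, 0, 0, 0, 0, 0, 0, 0, 0, 0]
  fingers: 0.3
  newtons: 30

```text
clock: 30.18
tcp_pos: [0.6701, 0.0757, 0.1024]
orientation: [0.012, 3.14, 0.0]
contact_force: [-2.4, -0.4, 5.7]
grip_width: 0.0423
gripper_force: 30.2
```

```bash
python3 go.py .668 .1135 .13 89.5
```

```text
t 30.175 tcp [0.6701 0.0757 0.1024] yaw 89.58009223455039 w 0.04227961682686176 F [-2.4184 -0.4145  5.7286] M [-0.095   0.3674 -0.0212] q7 1.1945038641093952
[ 0.24  3.78 -2.76] twist 0.1
```

Emit:
move_arm:
  rows: [0, 0, 0, 0, 0, 0, 0, 0, 0, 0, 0.4, 0, 0, 0, 0.4, 0]
  fingers: 0.62

```text
clock: 30.68
tcp_pos: [0.6693, 0.0755, 0.0966]
orientation: [-0.011, -3.141, 0.0]
contact_force: [0.4, -0.7, 0.1]
grip_width: 0.053
gripper_force: 0.0
```

Emit:
move_arm:
  rows: [0, 0, 0, 0, 0, 0, 0, 0, 0, 0, 0, 0, 0, 0, 0, 0]
  fingers: 0.3

```text
clock: 31.18
tcp_pos: [0.6697, 0.0756, 0.0973]
orientation: [-0.011, -3.142, -0.0]
contact_force: [-0.3, 0.2, -1.1]
grip_width: 0.0429
gripper_force: 30.6
```

Emit:
move_arm:
  rows: [0, 0, -1, 0, 0, 0, -2.5, 0, 0, 0, -4, 0, 0, 0, -4, 0]

```text
clock: 31.68
tcp_pos: [0.671, 0.0758, 0.1397]
orientation: [0.012, 3.138, 0.001]
contact_force: [-0.3, -0.3, -0.3]
grip_width: 0.0429
gripper_force: 30.6
```

```bash
python3 go.py .669 .1135 .125 89.5; python3 - <<'E'
from h import *
for n,roi in(("top",(230,150,400,250)),("scene",(300,180,400,300))): print(n,blobs(n,r.grab_frame(n),(5,150,60),(18,255,255),roi,30))
E
```

```text
t 31.675 tcp [0.671  0.0758 0.1397] yaw 89.57619098732516 w 0.04289984756869131 F [-0.2526 -0.3241 -0.3108] M [-0.0529 -0.0099  0.0262] q7 1.2065531414826498
[0.24 3.77 1.47] twist 0.1
top []
scene [((365.3426513671875, 248.29693603515625), (45.241878509521484, 25.292701721191406), 85.91438293457031), ((398.5, 204.0), (22.0, 3.0), 90.0)]
```

Emit:
move_arm:
  rows: [0.1, 2, 0, 0, 0.1, 3.8, 0, 0, 0.1, 3.8, 1.5, 0, 0.1, 3.8, 2.8, 0, 0.1, 3.8, 3.2, 0, 0.1, 3.8, 3.2, 0]

```text
clock: 32.52
tcp_pos: [0.6683, 0.1137, 0.1051]
orientation: [-0.012, -3.14, -0.001]
contact_force: [-3.4, 1.6, 5.9]
grip_width: 0.0426
gripper_force: 31.4
```

Emit:
move_arm:
  rows: [0, 0, 0.1, 0, 0, 0, 0.2, 0, 0, 0, 0.2, 0]

```text
clock: 32.9
tcp_pos: [0.6683, 0.1138, 0.1049]
orientation: [-0.012, -3.14, -0.0]
contact_force: [-8.3, 0.8, 16.8]
grip_width: 0.043
gripper_force: 32.6
```

Emit:
move_arm:
  rows: [0, 0, -0.1, 0, 0, 0, -0.1, 0, 0, 0, -0.1, 0, 0, 0, -0.1, 0]
  fingers: 0.68

```text
clock: 33.4
tcp_pos: [0.6689, 0.1133, 0.1039]
orientation: [-0.012, -3.141, 0.0]
contact_force: [-0.1, 0.5, -0.3]
grip_width: 0.0584
gripper_force: 0.0
```

Emit:
move_arm:
  rows: [0, 0, -5, 0, 0, 0, -10, 0, 10, 0, -14, 0, 20, 0, -14, 0, 26, 0, -14, 0, 26, 0, -14, 0, 26, 0, -14, 0]

```text
clock: 34.28
tcp_pos: [0.4057, 0.1151, 0.2443]
orientation: [-0.009, -3.141, 0.002]
contact_force: [1.0, -0.1, -0.8]
grip_width: 0.058
gripper_force: 0.0
```

```bash
cat > chk.py <<'E'
from h import *
# expected outline of a bobbin on saddle i vs measured orange box; rack (.683,-.0185), yaw -.5deg
c,s=np.cos(np.radians(15)),np.sin(np.radians(15));Y=np.radians(-.5)
def W(x,y,z): # deck->world
    X=-.075+c*x-s*z;Z=.044+s*x+c*z;return np.array([.683+np.cos(Y)*X-np.sin(Y)*y,-.0185+np.sin(Y)*X+np.cos(Y)*y,Z])
def box(n,i,dx=0,dy=0,zc=.035):
    P=[proj(n,W(.06673+dx+a,(-.132,-.044,.044,.132)[i]+dy+b,zc+d)) for a in(-.06,-.052,.052,.06) for b in(-.027,.027) for d in(-.027,.027)]
    return cv2.minAreaRect(np.float32(P)),cv2.boundingRect(np.float32(P))
if __name__=="__main__":
  for n,roi in(("top",(230,150,400,250)),("scene",(240,200,420,300))):
    im=r.grab_frame(n)
    m=cv2.inRange(cv2.cvtColor(im,cv2.COLOR_BGR2HSV),(5,150,60),(18,255,255));k=np.zeros_like(m);x0,y0,x1,y1=roi;k[y0:y1,x0:x1]=m[y0:y1,x0:x1]
    for q in cv2.findContours(k,0,1)[0]:
        if cv2.contourArea(q)>200: print(n,"seen",cv2.boundingRect(q),np.round(cv2.minAreaRect(q),1) if 0 else cv2.minAreaRect(q))
    for i in(1,3):
        for dx in(0,.008): print("  exp",i,dx,box(n,i,dx)[1])
E
python3 chk.py;python3 go.py; python3 m.py | grep -A1 bobb
```

```text
top seen (254, 167, 22, 45) ((264.5, 189.0), (44.0, 21.0), 90.0)
  exp 1 0 (319, 167, 22, 46)
  exp 1 0.008 (319, 164, 22, 46)
  exp 3 0 (253, 166, 23, 47)
  exp 3 0.008 (253, 163, 23, 47)
scene seen (359, 234, 35, 46) ((376.1069030761719, 256.28277587890625), (44.59542465209961, 33.8825569152832), 85.2363510131836)
scene seen (396, 200, 24, 15) ((407.5, 207.0), (14.0, 23.0), 90.0)
  exp 1 0 (282, 240, 33, 50)
  exp 1 0.008 (283, 242, 33, 49)
  exp 3 0 (357, 232, 37, 48)
  exp 3 0.008 (357, 233, 38, 49)
t 34.375 tcp [0.4083 0.1154 0.2448] yaw 89.63841683832841 w 0.05819712608114534 F [ 0.0753 -0.6111  0.0328] M [-0.0056 -0.0296 -0.0139] q7 1.1037030848022198
bobbin top px [194.652  290.8395] onz [0.3985 0.3071 0.03  ] len 0.12925887728774538 ang -100.8656831314101
   tri [0.3999 0.3121 0.0239] 0.007544840136206845 (419.0, 203.49998474121094) (43.99999237060547, 22.999996185302734)
```

Bobbin B now sits in saddle 3 against the bar, within a pixel of the expected outline. Next is bobbin A.

```bash
python3 go.py .3995 .3115 .2 -10.8
```

```text
t 34.475 tcp [0.4105 0.1156 0.2447] yaw 89.56119996152188 w 0.05809265620296607 F [ 0.1117  1.1938 -1.1279] M [ 0.0038 -0.036  -0.0395] q7 1.1037228952420415
[ 1.26 19.58  4.48] twist -79.6
```

Emit:
move_arm:
  rows: [1.3, 19.6, 0, 100.4, 1.3, 19.6, 0, 100.4, 1.3, 19.6, 0, 100.4, 1.3, 19.6, 0, 100.4, 1.3, 19.6, 0, 100.4, 1.3, 19.6, 0, 100.4, 1.3, 19.6, 0, 100.4, 1.3, 19.6, 0, 100.4, 1.3, 19.6, 0, 100.4, 1.3, 19.6, 0, 100.4]
  fingers: 0.95

```text
clock: 35.72
tcp_pos: [0.3992, 0.3122, 0.2437]
orientation: [-2.427, -1.994, 0.0]
contact_force: [-0.4, 0.4, -0.6]
grip_width: 0.0808
gripper_force: 0.0
```

```bash
python3 go.py .3995 .3115 .026 -10.8; python3 m.py | grep -A1 bobb
```

```text
t 35.725 tcp [0.3992 0.3122 0.2437] yaw -11.205051622850227 w 0.08078721465717284 F [-0.4111  0.4228 -0.5837] M [-0.0236 -0.0264 -0.0065] q7 -1.0587167304893044
[-0.07  0.05 21.77] twist -0.4
bobbin top px [196.2969 292.4761] onz [0.394  0.3024 0.03  ] len 0.1060034919209287 ang -96.90492411704616
1 2
```

Emit:
move_arm:
  rows: [0, 0, 6, 0, 0, 0, 12, 0, 0, 0, 18, 0, 0, 0, 21.7, 0, 0, 0, 21.7, 0, 0, 0, 21.7, 0]

```text
clock: 36.58
tcp_pos: [0.3985, 0.3125, 0.0282]
orientation: [-2.419, -2.004, -0.003]
contact_force: [-0.5, -0.1, 1.2]
grip_width: 0.0812
gripper_force: 0.0
```

Emit:
move_arm:
  rows: [0, 0, 0, 0, 0, 0, 0, 0, 0, 0, 0, 0, 0, 0, 0, 0, 0, 0, 0, 0, 0, 0, 0, 0]
  fingers: 0.3
  newtons: 25

```text
clock: 37.33
tcp_pos: [0.3984, 0.3121, 0.0288]
orientation: [2.421, 2.002, 0.004]
contact_force: [-0.4, -0.8, 6.7]
grip_width: 0.0434
gripper_force: 24.5
```

Emit:
move_arm:
  rows: [0, 0, -6, 0, 0, 0, -12, 0, 0, 0, -18, 0, 0, 0, -18, 0]

```text
clock: 37.83
tcp_pos: [0.3997, 0.3137, 0.2127]
orientation: [2.421, 2.002, 0.017]
contact_force: [-0.7, 0.0, -1.3]
grip_width: 0.043
gripper_force: 26.8
```

```bash
python3 go.py .676 -.0625 .205 89.5; python3 m.py | grep -A1 bobb
```

```text
t 37.825 tcp [0.3997 0.3137 0.2127] yaw -10.817906689853945 w 0.04304201818986199 F [-0.7016  0.0329 -1.3368] M [ 0.0174  0.0054 -0.0037] q7 -1.0768171909850854
[-31.77  34.2    0.75] twist 79.7
bobbin top px [191.5 289. ] onz [0.4036 0.3158 0.03  ] len 0.057206441138356386 ang 89.77268945906589
1 1
```

Emit:
move_arm:
  rows: [-31.8, 34.2, 0, -100.3, -31.8, 34.2, 0, -100.3, -31.8, 34.2, 0, -100.3, -31.8, 34.2, 0, -100.3, -31.8, 34.2, 0, -100.3, -31.8, 34.2, 0, -100.3, -31.8, 34.2, 0, -100.3, -31.8, 34.2, 0, -100.3, -31.8, 34.2, 0, -100.3, -31.8, 34.2, 0, -100.3]

```text
clock: 39.17
tcp_pos: [0.6725, -0.0659, 0.204]
orientation: [-0.008, -3.137, -0.001]
contact_force: [1.0, 0.3, -1.3]
grip_width: 0.0429
gripper_force: 26.7
```

```bash
python3 go.py .676 -.0625 .118 89.5; python3 - <<'E'
from h import *
im=r.grab_frame("scene");m=cv2.inRange(cv2.cvtColor(im,cv2.COLOR_BGR2HSV),(5,150,60),(18,255,255))
m[:,:230]=0;m[300:]=0;m[:150]=0;m[:,420:]=0
for q in cv2.findContours(m,0,1)[0]:
    if cv2.contourArea(q)>60: print(cv2.boundingRect(q))
p,M,o=tool()
for d in(0,.005): 
    P=np.array([proj("scene",(p[0]+.06-d,p[1]+b,p[2]-.001+e)) for b in(-.027,.027) for e in(-.027,.027)]);print(d,P.round(1).tolist())
E
```

```text
t 39.175 tcp [ 0.6725 -0.0659  0.204 ] yaw 89.7058154821944 w 0.042860745137675835 F [ 0.9959  0.3482 -1.3068] M [ 0.0234  0.014  -0.0529] q7 1.369686443736185
[-0.39  0.34  8.6 ] twist 0.2
(359, 234, 35, 46)
(285, 208, 27, 51)
0 [[287.7, 259.3], [286.6, 239.0], [313.8, 256.1], [313.5, 235.9]]
0.005 [[287.4, 257.6], [286.3, 237.4], [313.3, 254.5], [313.1, 234.4]]
```

Emit:
move_arm:
  rows: [0, 0.3, 5, 0, 0, 0.3, 8, 0, 0, 0.3, 8.5, 0, 0, 0.3, 8.5, 0]

```text
clock: 39.72
tcp_pos: [0.6736, -0.0617, 0.122]
orientation: [-0.015, -3.141, -0.0]
contact_force: [0.9, 0.2, -0.2]
grip_width: 0.0434
gripper_force: 26.8
```

```bash
python3 go.py .672 -.0625 .1 89.5
```

```text
t 39.725 tcp [ 0.6736 -0.0617  0.122 ] yaw 89.46021043692254 w 0.04340164768368798 F [ 0.8636  0.2004 -0.2446] M [-0.0094 -0.0002 -0.0495] q7 1.3228169841700197
[ 0.16 -0.08  2.2 ] twist -0.0
```

Emit:
move_arm:
  rows: [0.1, -0.1, 0.8, 0, 0.1, -0.1, 1.2, 0, 0.1, -0.1, 1.5, 0, 0.1, -0.1, 1.8, 0, 0.1, -0.1, 1.8, 0]

```text
clock: 40.35
tcp_pos: [0.6729, -0.0624, 0.1054]
orientation: [0.014, 3.141, 0.0]
contact_force: [-3.1, 0.9, 5.7]
grip_width: 0.043
gripper_force: 27.5
```

Emit:
move_arm:
  rows: [0, 0, 0.2, 0, 0, 0, 0.4, 0, 0, 0, 0.4, 0]

```text
clock: 40.72
tcp_pos: [0.6723, -0.0623, 0.1016]
orientation: [-0.013, -3.141, -0.0]
contact_force: [-5.7, 0.0, 8.4]
grip_width: 0.0431
gripper_force: 28.6
```

Emit:
move_arm:
  rows: [0, 0, 0.15, 0, 0, 0, 0.25, 0, 0, 0, 0.25, 0]

```text
clock: 41.1
tcp_pos: [0.6722, -0.0623, 0.0992]
orientation: [-0.013, -3.141, -0.0]
contact_force: [-6.3, 0.7, 8.9]
grip_width: 0.043
gripper_force: 29.3
```

Emit:
move_arm:
  rows: [0, 0, 0, 0, 0, 0, 0, 0, 0, 0, 0, 0, 0, 0, 0, 0]
  fingers: 0.68

```text
clock: 41.6
tcp_pos: [0.6727, -0.063, 0.0976]
orientation: [-0.014, -3.141, -0.0]
contact_force: [0.6, 0.5, 0.2]
grip_width: 0.0579
gripper_force: 0.0
```

Emit:
move_arm:
  rows: [0, 0, -5, 0, 0, 0, -10, 0, 10, 0, -14, 0, 20, 0, -14, 0, 24, 0, -14, 0, 24, 0, -14, 0, 24, 0, -14, 0]

```text
clock: 42.48
tcp_pos: [0.4287, -0.0614, 0.2377]
orientation: [-0.015, -3.14, 0.004]
contact_force: [1.1, 0.2, -0.1]
grip_width: 0.0583
gripper_force: 0.0
```

```bash
python3 chk.py;python3 go.py
```

```text
top seen (254, 167, 22, 45) ((264.5, 189.0), (44.0, 21.0), 90.0)
top seen (321, 165, 21, 46) ((331.0, 187.5), (45.0, 20.0), 90.0)
  exp 1 0 (319, 167, 22, 46)
  exp 1 0.008 (319, 164, 22, 46)
  exp 3 0 (253, 166, 23, 47)
  exp 3 0.008 (253, 163, 23, 47)
scene seen (285, 243, 30, 47) ((299.7399597167969, 266.1799621582031), (46.10336685180664, 26.870058059692383), 81.8698959350586)
scene seen (359, 234, 35, 45) ((376.0, 256.0), (44.0, 34.0), 90.0)
  exp 1 0 (282, 240, 33, 50)
  exp 1 0.008 (283, 242, 33, 49)
  exp 3 0 (357, 232, 37, 48)
  exp 3 0.008 (357, 233, 38, 49)
t 42.575 tcp [ 0.4332 -0.061   0.2384] yaw 89.469759562017 w 0.05790266657719115 F [0.2863 0.077  0.797 ] M [-0.0335 -0.0439 -0.0387] q7 1.4828921157824266
```

```bash
cat > gap.py <<'E'
from h import *
from chk import W
im=np.mean([r.grab_frame("top").astype(float) for _ in range(4)],0)
def edge(sig,lev):
    k=np.where(np.diff(np.sign(sig-lev)))[0];return [round(i+(lev-sig[i])/(sig[i+1]-sig[i]),2) for i in k]
for i,u in((3,265),(1,331)):
    col=im[155:240,u-6:u+7].mean(1);o=col[:,2]-col[:,0]
    e=[155+q for q in edge(o,o.max()/2)]
    y=(-.132,-.044,.044,.132)[i]
    ex=[[proj("top",W(.06673+dx+s,y,.062))[1].round(2) for s in(.06,-.06)] for dx in(0,.008)]
    b=col[:,0];be=[155+q for q in edge(b,(b.max()+40)/2)]
    print(i,"orange rows",e[:1],e[-1:],"exp(top,low) dx0,dx8",ex,"bar edges",be[-2:])
for n in(264,331):
    pass
E
python3 gap.py
```

```text
3 orange rows [np.float64(166.4)] [np.float64(211.38)] exp(top,low) dx0,dx8 [[np.float64(166.78), np.float64(212.46)], [np.float64(163.71), np.float64(209.44)]] bar edges [np.float64(219.19), np.float64(226.43)]
1 orange rows [np.float64(164.59)] [np.float64(210.17000000000002)] exp(top,low) dx0,dx8 [[np.float64(167.17), np.float64(212.82)], [np.float64(164.1), np.float64(209.8)]] bar edges [np.float64(216.76), np.float64(226.44)]
```

Bobbin A is in saddle 1 but about 6–7 mm short of the bar, close to the 8 mm limit. I grip it again and ease it about 5 mm down the slope.

```bash
python3 go.py .670 -.0625 .2 89.5
```

```text
t 42.775 tcp [ 0.434  -0.0606  0.2378] yaw 89.51131347222932 w 0.05824839098932293 F [0.0478 0.758  0.2825] M [-0.0167  0.0026 -0.0104] q7 1.4830960192861526
[-23.6    0.     3.79] twist 0.0
```

Emit:
move_arm:
  rows: [-23.6, -0.2, 0, 0, -23.6, -0.2, 0, 0, -23.6, -0.2, 0, 0, -23.6, -0.2, 0, 0, -23.6, -0.2, 4, 0, -23.6, -0.2, 8, 0, -23.6, -0.2, 8, 0, -23.6, -0.2, 8, 0]
  fingers: 0.72

```text
clock: 43.78
tcp_pos: [0.6698, -0.0646, 0.1589]
orientation: [0.014, 3.14, 0.001]
contact_force: [0.1, -0.2, 1.5]
grip_width: 0.0618
gripper_force: 0.0
```

Emit:
move_arm:
  rows: [0, 0, 3, 0, 0, 0, 5.5, 0, 0, 0, 5.5, 0, 0, 0, 5.5, 0]

```text
clock: 44.28
tcp_pos: [0.6702, -0.0648, 0.1051]
orientation: [0.014, 3.138, -0.0]
contact_force: [-1.1, -0.1, 0.8]
grip_width: 0.0615
gripper_force: 0.0
```

```bash
python3 go.py .670 -.0625 .1 89.5
```

```text
t 44.275 tcp [ 0.6702 -0.0648  0.1051] yaw 89.48083156397524 w 0.06154240091903836 F [-1.0669 -0.1122  0.7748] M [-0.0151 -0.005  -0.0422] q7 1.3041483353704024
[0.02 0.23 0.51] twist -0.0
```

Emit:
move_arm:
  rows: [0, 0.2, 0.3, 0, 0, 0.2, 0.3, 0, 0, 0.2, 0.3, 0]

```text
clock: 44.65
tcp_pos: [0.6689, -0.0629, 0.1002]
orientation: [0.014, 3.141, -0.0]
contact_force: [0.4, 0.1, -0.4]
grip_width: 0.0615
gripper_force: 0.0
```

Emit:
move_arm:
  rows: [0, 0, 0, 0, 0, 0, 0, 0, 0, 0, 0, 0, 0, 0, 0, 0]
  fingers: 0.3
  newtons: 20

```text
clock: 45.15
tcp_pos: [0.6688, -0.0621, 0.1002]
orientation: [0.013, 3.141, 0.001]
contact_force: [-2.3, 1.9, 5.9]
grip_width: 0.0431
gripper_force: 21.2
```

Emit:
move_arm:
  rows: [0.2, 0, 0.05, 0, 0.4, 0, 0.1, 0, 0.5, 0, 0.13, 0, 0.5, 0, 0.13, 0]

```text
clock: 45.65
tcp_pos: [0.6646, -0.0622, 0.0992]
orientation: [0.013, 3.139, 0.001]
contact_force: [1.2, 3.5, 5.3]
grip_width: 0.0429
gripper_force: 21.3
```

Emit:
move_arm:
  rows: [0, 0, 0, 0, 0, 0, 0, 0, 0, 0, 0, 0, 0, 0, 0, 0]
  fingers: 0.68

```text
clock: 46.15
tcp_pos: [0.6634, -0.0632, 0.0982]
orientation: [-0.014, -3.141, 0.0]
contact_force: [0.5, 0.3, -0.2]
grip_width: 0.0581
gripper_force: 0.0
```

Emit:
move_arm:
  rows: [0, 0, -5, 0, 0, 0, -10, 0, 10, 0, -14, 0, 20, 0, -14, 0, 24, 0, -14, 0, 24, 0, -14, 0, 24, 0, -14, 0]

```text
clock: 47.02
tcp_pos: [0.4196, -0.0614, 0.2384]
orientation: [-0.016, -3.139, 0.005]
contact_force: [1.0, -0.2, 0.6]
grip_width: 0.0582
gripper_force: 0.0
```

```bash
python3 gap.py; python3 chk.py | grep seen; python3 - <<'E'
from h import *
im=np.mean([r.grab_frame("top").astype(float) for _ in range(3)],0)
for u in(246,258,270,320,340,352):
    b=im[205:235,u-2:u+3].mean((1,2));l=(b.max()+b[:6].min())/2;d=np.diff(np.sign(b-l));print(u,[round(205+i+(l-b[i])/(b[i+1]-b[i]),2) for i in np.where(d)[0]])
g=im[218:226,240:400].mean((0,2));print(np.round(g[10:22]),np.round(g[125:140]))
B=blobs("top",im.astype(np.uint8),(8,60,50),(20,190,230),(400,240,475,320),40);print("cores",[b[0]for b in B],[onz("top",b[0],.02) for b in B])
E
```

```text
3 orange rows [np.float64(166.4)] [np.float64(211.38)] exp(top,low) dx0,dx8 [[np.float64(166.78), np.float64(212.46)], [np.float64(163.71), np.float64(209.44)]] bar edges [np.float64(219.23000000000002), np.float64(226.43)]
1 orange rows [np.float64(166.48)] [np.float64(211.47)] exp(top,low) dx0,dx8 [[np.float64(167.17), np.float64(212.82)], [np.float64(164.1), np.float64(209.8)]] bar edges [np.float64(218.76), np.float64(227.07)]
top seen (321, 167, 20, 46) ((330.5, 189.5), (45.0, 19.0), 90.0)
top seen (254, 167, 22, 45) ((264.5, 189.0), (44.0, 21.0), 90.0)
scene seen (285, 243, 30, 46) ((299.29229736328125, 265.3384704589844), (45.644779205322266, 27.535709381103516), 82.87498474121094)
scene seen (359, 234, 35, 46) ((376.0724182128906, 256.36895751953125), (44.4293327331543, 33.79951477050781), 85.2363510131836)
246 [np.float64(206.1), np.float64(207.97), np.float64(214.21), np.float64(215.66), np.float64(216.36), np.float64(230.27), np.float64(233.24)]
258 [np.float64(213.25), np.float64(226.28)]
270 [np.float64(220.24), np.float64(226.41)]
320 [np.float64(213.19), np.float64(226.5)]
340 [np.float64(220.24), np.float64(227.09)]
352 [np.float64(213.42), np.float64(227.16)]
[138. 130. 114. 111.  85. 124. 200. 187. 186. 187. 175. 148.] [192. 191. 192. 192. 192. 194. 199. 180.  81.  75.  79.  79.  79.  78.
  78.]
cores [(423.84527587890625, 274.5585021972656), (445.0, 273.5)] [array([ 0.4417, -0.3224,  0.02  ]), array([ 0.4444, -0.3811,  0.02  ])]
```

```bash
python3 -c "
from bench import r
print(r.hand_in())"
```

```text
the job is handed in; nothing more can be done
None
```

I handed the job in, with no score returned: both cores are in the scrap box, the straightedge is flush on the ledge, and the two orange bobbins present lie in saddles 1 and 3, each about 2–3 mm from the straightedge by camera.

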